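# Load a weld test coupon into the marking machine through its one-way flaps

## Task

Load the small dark weld test coupon (40 x 80 mm) into the bench marking machine so that it can be stamped: from the open apron, push it lengthwise through the two sprung one-way flaps until it is fully home against the end stop under the cover, then take your hand away so that both flaps shut behind it. The stop's depth is not known, so feel for it and do not ram it or force the machine; leave the other things on the bench where they are.

Things in the scene. Friction and masses are not known exactly. Their poses are not given: they have to be found in the camera images.
- coupon: The weld test coupon to load: the smaller, darker one, a flat steel bar 40 (x) x 80 (y) x 12 mm (z), about 0.3 kg, with a low weld bead (2 mm proud) across the middle of its upper side. Origin: centre of its underside; it lies flat on the table, its length along its y axis. Either end may go in first.
- marker: Bench marking machine bolted down left of the robot, feeding towards the robot's right: grey base 270 x 120 mm, steel bed, low covered tunnel, grey head at the end. Origin: on the table under the flaps' hinge line, mid-bed; x = feed direction, y = its left, z up. Bed top at z = 25 mm everywhere. Over 30 N of hand or arm on the machine is ramming. All x below are in this frame.
- apron (a point): Point on the bed at x = -80 mm of the machine, on the open apron: bare bed, 78 mm wide, from x = -117 to -52, without side walls, so that a coupon can be laid there with its middle on this point, fingers beside it and its nose (x = -40) between the flares of the mouth.
- mouth (a point): Point on the bed at x = -30 mm of the machine where the straight guides begin. Two guides 14 mm high stand on the bed: flared from x = -52 (62 mm apart) to -30, then straight to x = -2, 43 mm apart: 1.5 mm of play each side of the coupon. Open above. Sliding the coupon on the bed takes 1 to 4 N.
- flap_left (a joint): Left flap: smooth steel leaf with a nylon roller on its free edge, 18 mm high (top 44 mm over the table) on an upright pin at x = 4, y = +29 mm of the machine, reaching 27 mm to the middle. 0 = shut, straight across the channel; grows (rad) as it swings inward (+x), up to 1.6. Sprung shut; it cannot swing outward past 0, so nothing goes back out through it.
- flap_right (a joint): Right flap, mirror image: pin at x = 4, y = -29; 0 = shut, grows as it swings inward. Parting both flaps takes about 4 to 12 N (nose at x = 2 to 15; more if struck fast), then the force falls. They shut behind the coupon once its tail is past x = 31; fingers between them hold them open until lifted straight up.
- tunnel (a point): Point on the bed at the tunnel's entry, x = 34 mm. Between flaps and tunnel is a pocket 72 mm wide, open above. The tunnel is 43 mm wide, 16 mm high over the bed; its walls start at x = 34, its steel cover (top 45 mm over the table) at x = 56, the head (103 mm high, its cap 108) at x = 92.
- slot (a point): Point on the bed at x = 123 mm, in the tunnel: the middle of the range of the end stop, a steel block hidden by the cover. Its face is clamped anywhere from x = 114 to 132 and is not measured: feel for it. A coupon that is home has its tail between x = 34 and 52, always past the flaps. There the force climbs steeply; over 30 N on the stop is ramming.
- long_coupon: Bystander: a larger, lighter grey coupon, 50 (x) x 100 (y) x 10 mm, not wanted. Origin: centre of its underside.
- tube_piece: Bystander: brown steel tube standing on end, 60 mm across, 70 mm high. Origin: centre of its underside.
- paste_tin: Bystander: blue round tin with a grey lid, 86 mm across, 62 mm high. Origin: centre of its underside.
Not all that is in view belongs to the job. What is shaped like the coupon but pink is not meant.

How it is judged:
On the way, in this order (a step that is already met when the one before it is completed fails the run):
1. the coupon's nose stands between the flaps and has parted both (value of joint each of flap_left, flap_right above 0.7 rad and x of coupon in the frame of marker between -0.035 and 0.07 m), for 0.1 s.
2. the coupon is home against the end stop (horizontal distance between stop_face and coupon below 0.0485 m), for 0.1 s.
At the end, for the whole second after the job is handed in: The coupon lies flat on the bed in the tunnel with its nose against the end stop (gap under 1.5 mm), at rest and released, and both flaps are shut behind it (each within 0.08 rad of 0) (horizontal distance between stop_face and coupon below 0.0485 m and z of coupon in the frame of marker between 0.022 and 0.028 m and angle between coupon's own z axis and vertical below 0.05 rad and value of joint each of flap_left, flap_right below 0.08 rad and linear speed of coupon below 0.01 m/s); the robot touches nothing.
It fails at once if the coupon is rammed against the end stop (over 30 N) (contact force between coupon and stop_face above 30 N).
It fails at once if the hand or arm is driven against the machine (over 30 N) (contact force between any of the arm, the fingers and marker above 30 N).
It fails at once if a bystander is moved by more than 20 mm (distance of any of long_coupon, tube_piece, paste_tin from where it was at the start of the episode above 0.02 m).
It also fails if it takes over 64 s, if anything falls off the work surface, if the arm or the gripper's body presses on something with over 40 N, if the wrist force passes 120 N, or if a joint passes its speed limit or range.

## Robot

A 6-joint arm with a two-finger parallel gripper is mounted at the origin on the work surface; the furniture and walls round the work are solid. World frame = base frame: x ahead of the robot, y to its left, z up, the work surface at z = 0. Lengths are in m, angles in rad, forces in N, time in s.
With the tool pointing down it reaches from about 0.275 to 0.75 m from the base axis. Payload 10.2 kg.
Tool frame: the origin (TCP) lies on the centre line of the jaws, within the pads' length; the fingertips stand 11 mm ahead of it and the grasp point (between the pads) lies 8 mm behind it (bot.nose_length is the distance from the TCP to the fingertips, in m); z points along the fingers, y is the line along which they close (so a half turn about z gives the same grasp; the last joint's range is limited). The gripper opens to 88 mm and grips with 3 to 60 N. Pads are 18 mm wide; open, the fingers measure 123 mm over their backs; the gripper's body (75 mm by 187 mm) begins 45 mm behind the grasp point.
Start: joints at [-1.404, 0.313, 1.498, -0, 1.331, -0.223], TCP at [0.199, -0.486, 0.25] pointing down, gripper open.
Joint ranges: [-2.94, 2.94], [-0.97, 2.17], [0.19, 2.56], [-1.23, 4.37], [0.02, 3.11], [-2.88, 2.88]. Speed limits (rad/s): [2.39, 2.39, 3.01, 3.14, 3.14, 3.14].

## Interface

Orientations are given as a unit quaternion [w, x, y, z].
In Python, from rig import bot gives the robot as it stands.
- The arm moves only by the tool drive_tool, never from a script. Its argument "plan" is a list of rows, each an object with "xyz": the shift along the tool's x, y, z in mm, a list of three; "delta_rot": the turn, a rotation vector about the tool's x, y, z in rad, a list of three; "gripper": the opening, from 0 (shut) to 1 (fully open). A call has 1 to 10 rows; each row shifts and turns the commanded pose from where the row before left it, along the tool's axes as they then stand; what a row does not reach is not made up. A row lasts 1/12 s, in which the tool goes at most 41.7 mm and 7.16 degrees, less where a joint would pass 70% of its speed; a pose out of reach is approached as far as the arm can. A call with a gripper value outside its range is refused whole. The fingers move at their own pace and stop on an object; "squeeze" is the grip in N (left out, the last holds). Time passes only in rows, so rows that do not move let the fingers close. It gives the time, the measured TCP pose, the force, the opening and the grip force at its end, in the units of the state.
- bot.sense(): the state, without advancing time (a new reading comes with each control period).
- bot.get_image(name): name is "scene" or "top"; returns a dict with "frame" (420x560x3 uint8, red, green, blue), "fx", "fy", "cx", "cy" (pixels), "xyz" and "attitude" of the camera in the world. Camera axes: x right, y down, z forward; pixel columns grow to the right and rows downward; lengths in m; the calibration is good to about 2 mm. A picture is of the moment at which its call begins. There is no depth.
- bot.job_done(): hands the job in; it is judged then, once.
The state is a dict: "t": time; "joint_positions": joint angles; "joint_vel": joint speeds; "effort": joint torques, N m; "eef_pos": TCP position; "tcp_rot": TCP orientation; "wrist_force": force on the tool from outside, world axes, zero at the start; "ft_torque": the same for the moment, N m; "gripper_width": finger opening in m; "grip_force": force on a finger pad.
Only numpy, scipy, OpenCV 4.12 (cv2) and the standard library are available. Lean on these libraries where they do the work, as an engineer would, in place of code of your own. Each camera call takes 0.05 s, during which the arm holds its last target. There are 200 camera calls.

## Working session

There is one attempt and no reset: what is moved stays moved. The work goes in short steps, Python scripts to look and compute and a tool call to move; the robot and the scene stay as the last step left them, time stands still between calls to the robot, and variables do not carry over. Pictures are saved under pics/ and viewed, at most 10 in all, crops included, and the job is handed in when it is done.

Besides the shell and the picture viewer there is one more tool, called after "Request:" in YAML: its name, and indented under it one key for each argument. drive_tool: Moves the arm, as the interface text tells. Its arguments: {"type":"object","properties":{"plan":{"type":"array","items":{"type":"object","properties":{"xyz":{"type":"array","items":{"type":"number"}},"delta_rot":{"type":"array","items":{"type":"number"}},"gripper":{"type":"number"}}}},"squeeze":{"type":"number"}},"required":["plan"]}

```bash
mkdir -p pics; python3 - <<'E'
from rig import bot
import cv2
for n in ("top","scene"):
    d=bot.get_image(n); cv2.imwrite(f"pics/{n}0.png",d["frame"][:,:,::-1])
    print(n,{k:v for k,v in d.items() if k!="frame"})
print(bot.sense())
E
```

```text
top {'fx': 466.993970334942, 'fy': 466.993970334942, 'cx': 284.5371375564488, 'cy': 211.06243600551892, 'xyz': array([0.38993469, 0.02782201, 1.09305383]), 'attitude': array([ 0.01929345, -0.70529197,  0.70813301, -0.02717781])}
scene {'fx': 514.1133091032157, 'fy': 514.1133091032157, 'cx': 275.92035898981146, 'cy': 212.54301632448576, 'xyz': array([-0.53372558, -0.52973628,  0.57018552]), 'attitude': array([-0.46705425,  0.71803942, -0.43807565,  0.27270762])}
{'t': 0.1, 'joint_positions': array([-1.40444127e+00,  3.13356994e-01,  1.49831115e+00, -5.46059343e-06,
        1.33101274e+00, -2.23395089e-01]), 'joint_vel': array([-0.00051016, -0.00171714, -0.00176411, -0.00082386, -0.00076996,
       -0.00033725]), 'effort': array([ 2.29691737e-03, -4.02814078e+01, -2.52642632e+01,  6.95738615e-02,
        3.42475798e-02, -4.68689075e-05]), 'eef_pos': array([ 0.19943426, -0.48543313,  0.24925606]), 'tcp_rot': array([-5.43971273e-04,  9.81071597e-01,  1.93644584e-01,  1.28653696e-05]), 'wrist_force': array([ 1.26124123,  0.36629476, -0.0744796 ]), 'ft_torque': array([-0.04097302,  0.04772431, -0.00277476]), 'grip_force': 0.0, 'gripper_width': 0.08841320005198154}
```

View pics/top0.png

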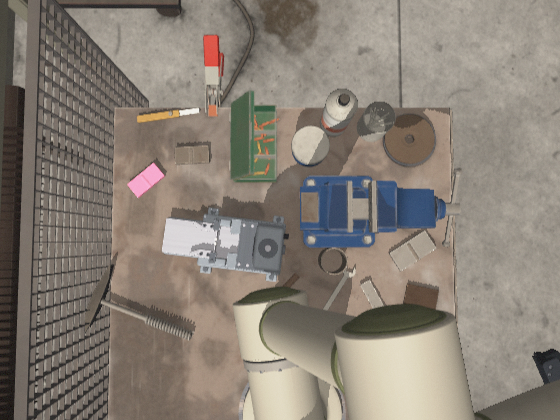

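View pics/scene0.png

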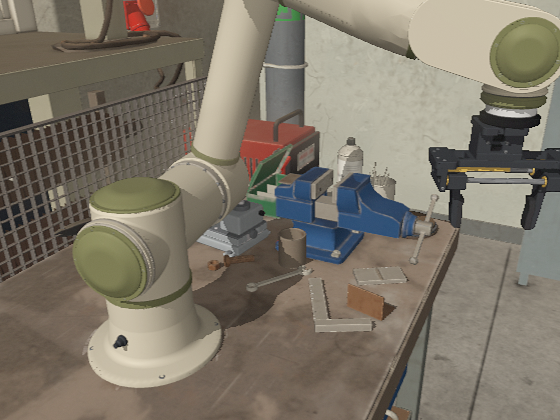

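The top view shows the machine at about (225,245) and feeding right. There are three coupon-shaped things: a dark one at (193,153), a lighter, larger one at (413,249), and a pink one at (146,180), which is ruled out. The dark one fits the description, so I'll confirm it in an enlarged crop. In the scene view the gripper hangs clear at the right.

```bash
cat > h.py <<'E'
from rig import bot
import numpy as np, cv2
from scipy.spatial.transform import Rotation as R
def ray(d,u,v,z):
    q=d["attitude"]; M=R.from_quat([q[1],q[2],q[3],q[0]]).as_matrix()
    r=M@np.array([(u-d["cx"])/d["fx"],(v-d["cy"])/d["fy"],1]); p=d["xyz"]
    return (p+r*(z-p[2])/r[2])[:2]
def crop(d,x0,y0,w,h,s,name):
    cv2.imwrite(name,cv2.resize(d["frame"][y0:y0+h,x0:x0+w,::-1],None,fx=s,fy=s,interpolation=cv2.INTER_CUBIC))
def proj(d,p):
    q=d["attitude"]; M=R.from_quat([q[1],q[2],q[3],q[0]]).as_matrix()
    c=M.T@(np.array(p)-d["xyz"]); return np.array([d["cx"]+d["fx"]*c[0]/c[2],d["cy"]+d["fy"]*c[1]/c[2]])
E
python3 - <<'E'
from h import *
d=bot.get_image("top"); crop(d,130,130,165,150,4.8 and 4,"pics/c1.png")
for uv in [(193,153),(413,249),(146,180),(225,245)]: print(uv,ray(d,*uv,0.012))
E
```

```text
(193, 153) [0.59767539 0.22868147]
(413, 249) [ 0.37198439 -0.281381  ]
(146, 180) [0.53455547 0.33707798]
(225, 245) [0.38315633 0.15323651]
```

View pics/c1.png

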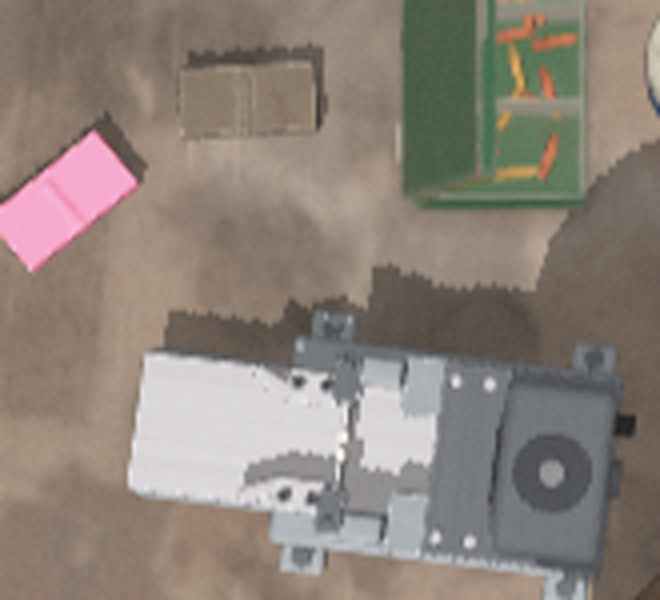

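The crop confirms it: the dark bar with a bead at crop (249,99), about 34 px or 79 mm long, is the coupon. The pink one at (70,200) is excluded. Next I'll measure the machine more closely.

```bash
python3 - <<'E'
from h import *
d=bot.get_image("top"); crop(d,158,203,132,80,6,"pics/c2.png")
E
```

```text
(no output)
```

View pics/c2.png

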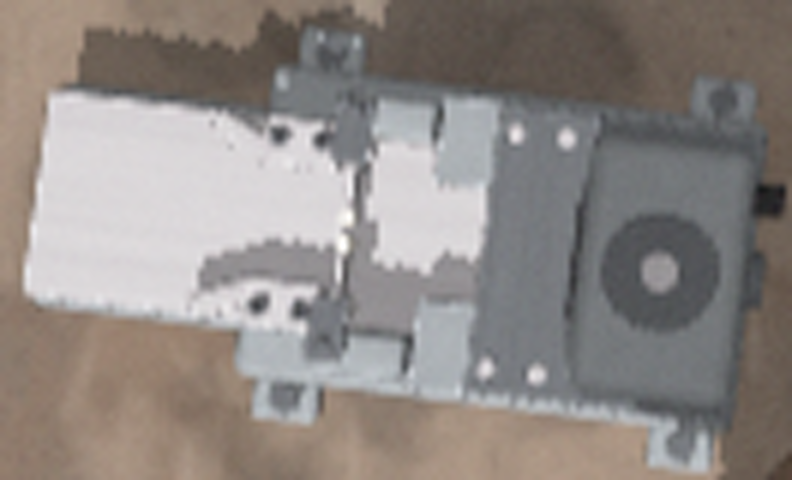

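The machine feeds right, tilted down a few degrees. The bed's left corners are at crop (50,92) and (25,300), the guide screws at (280,134), (321,138), (259,304) and (300,309), and the cover screws at (516,134), (567,139), (485,369) and (537,374). The rollers are at about (345,230).

```bash
python3 - <<'E'
from h import *
from scipy.optimize import least_squares
d=bot.get_image("top")
f=lambda c,z,s=6,o=(158,203):ray(d,(c[0]+.5)/s-.5+o[0],(c[1]+.5)/s-.5+o[1],z)
# pairs (left,right) same x, opposite y; known x or None
P=[((50,92),(25,300),.025,-.117),((280,134),(259,304),.039,None),((321,138),(300,309),.039,None),((516,134),(485,369),.046,None),((567,139),(537,374),.046,None),((346,216),(343,243),.044,.004),((497,100),(468,390),.045,.056)]
Q=[(f(a,z),f(b,z),x) for a,b,z,x in P]
def res(p):
    c,s=np.cos(p[2]),np.sin(p[2]); r=[]
    for a,b,x in Q:
        A=np.array([[c,s],[-s,c]])@(a-p[:2]); B=np.array([[c,s],[-s,c]])@(b-p[:2])
        r+=[A[1]+B[1],A[0]-B[0]]
        if x is not None:r+=[(A[0]+B[0])/2-x]
    return np.array(r)*1000
s=least_squares(res,[.38,.2,-1.6],loss="soft_l1"); p=s.x
print(p,np.degrees(p[2]),res(p).round(1))
for a,b,x in Q:
    c,s_=np.cos(p[2]),np.sin(p[2]);M=np.array([[c,s_],[-s_,c]]);print((M@(a-p[:2])*1000).round(1),(M@(b-p[:2])*1000).round(1),x)
g=lambda c:f(c,.012,4,(130,130))
C=[g(c) for c in [(182,70),(315,61),(320,130),(182,138)]]
C=np.array(C,np.float32); print(C,C.mean(0),np.linalg.norm(C[1]-C[0]),np.linalg.norm(C[2]-C[3]),np.linalg.norm(C[3]-C[0]))
v=(C[1]+C[2]-C[0]-C[3]); print(np.degrees(np.arctan2(v[1],v[0])))
# contrast outline
x=d["frame"][140:168,168:218]; 
E
```

```text
[ 0.39308057  0.17560393 -1.68916046] -96.78176541129389 [-1.4 -0.9  0.9  1.6 -0.2  1.8 -0.1 -2.5  1.  -1.8  0.7  0.2 -0.1 -0.3
  0.9 -2.2 -0.4]
[-116.5   39. ] [-115.6  -40.3] -0.117
[-25.4  32.8] [-25.3 -31.2] None
[-10.   33.1] [ -9.8 -31.3] None
[63.1 42.7] [ 62.1 -45.2] None
[82.2 43.1] [ 81.5 -44.9] None
[3.6 5.2] [ 3.8 -4.9] 0.004
[54.5 54.6] [ 56.7 -53.7] 0.056
[[0.6116321  0.2704503 ]
 [0.6167863  0.19297819]
 [0.57608515 0.18981123]
 [0.57158333 0.27001083]] [0.5940217  0.23081264] 0.077643365 0.08032585 0.04005119
-86.49551
```

Request:
drive_tool:
  plan:
    - {"xyz": [0, 0, -8], "delta_rot": [0, 0, -0.1243], "gripper": 1}
    - {"xyz": [0, 0, -8], "delta_rot": [0, 0, -0.1243], "gripper": 1}
    - {"xyz": [0, 0, -8], "delta_rot": [0, 0, -0.1243], "gripper": 1}
    - {"xyz": [0, 0, -8], "delta_rot": [0, 0, -0.1243], "gripper": 1}
    - {"xyz": [0, 0, -8], "delta_rot": [0, 0, -0.1243], "gripper": 1}
    - {"xyz": [0, 0, -8], "delta_rot": [0, 0, -0.1243], "gripper": 1}
    - {"xyz": [0, 0, -8], "delta_rot": [0, 0, -0.1243], "gripper": 1}
    - {"xyz": [0, 0, -8], "delta_rot": [0, 0, -0.1243], "gripper": 1}
    - {"xyz": [0, 0, -8], "delta_rot": [0, 0, -0.1243], "gripper": 1}
    - {"xyz": [0, 0, -8], "delta_rot": [0, 0, -0.1243], "gripper": 1}

```text
t: 1.08
eef_pos: [0.1995, -0.4856, 0.33]
tcp_rot: [-0.0, 0.683, 0.731, 0.0]
wrist_force: [1.0, -0.0, 0.4]
gripper_width: 0.0881
grip_force: 0.0
```

```bash
cat >> h.py <<'E'
def to(x,y,z,deg,rows=1):
    s=bot.sense(); q=s["tcp_rot"]; Rt=R.from_quat([q[1],q[2],q[3],q[0]])
    a=np.radians(deg); T=np.array([[np.cos(a),np.sin(a),0],[np.sin(a),-np.cos(a),0],[0,0,-1]])
    print("t",s["t"],"pos",s["eef_pos"].round(4),"F",s["wrist_force"].round(1),"w",round(s["gripper_width"],4),round(s["grip_force"],1))
    sh=Rt.inv().apply(np.array([x,y,z])-s["eef_pos"])*1000; rv=(Rt.inv()*R.from_matrix(T)).as_rotvec()
    print("shift mm",sh.round(1),"per row",(sh/rows).round(2),"rot",rv.round(4))
    print("shift in target axes",(T.T@(np.array([x,y,z])-s["eef_pos"])*1000).round(1))
M=np.array([.3931,.1756]);YAW=np.radians(-96.8)
def mk(x,y=0):
    c,s=np.cos(YAW),np.sin(YAW); return M+np.array([c*x-s*y,s*x+c*y])
def inm(p):
    c,s=np.cos(YAW),np.sin(YAW); return np.array([[c,s],[-s,c]])@(np.array(p)[:2]-M)*1000
E
python3 -c "
from h import *
to(.593,.251,.15,93.5,24)"
```

```text
t 1.0833 pos [ 0.1995 -0.4856  0.33  ] F [ 1.  -0.   0.4] w 0.0881 0.0
shift mm [708.  442.8 180.2] per row [29.5  18.45  7.51] rot [ 0.     -0.0003  0.007 ]
shift in target axes [711.2 437.8 180. ]
```

Request:
drive_tool:
  plan:
    - {"xyz": [29.5, 18.4, 0]}
    - {"xyz": [29.5, 18.4, 0]}
    - {"xyz": [29.5, 18.4, 0]}
    - {"xyz": [29.5, 18.4, 0]}
    - {"xyz": [29.5, 18.4, 0]}
    - {"xyz": [29.5, 18.4, 0]}
    - {"xyz": [29.5, 18.4, 0]}
    - {"xyz": [29.5, 18.4, 0]}
    - {"xyz": [29.5, 18.4, 0]}
    - {"xyz": [29.5, 18.4, 0]}

```text
invalid input at $.plan[0]: expected keys xyz, delta_rot, gripper
```

Request:
drive_tool:
  plan:
    - {"xyz": [29.5, 18.4, 0]}
    - {"xyz": [29.5, 18.4, 0]}
    - {"xyz": [29.5, 18.4, 0]}
    - {"xyz": [29.5, 18.4, 0]}
    - {"xyz": [29.5, 18.4, 0]}
    - {"xyz": [29.5, 18.4, 0]}
    - {"xyz": [29.5, 18.4, 0]}
    - {"xyz": [29.5, 18.4, 0]}
    - {"xyz": [29.5, 18.4, 0]}
    - {"xyz": [29.5, 18.4, 0]}

```text
invalid input at $.plan[0]: expected keys xyz, delta_rot, gripper
```

Request:
drive_tool:
  plan:
    - {"xyz": [29.5, 18.4, 10]}
    - {"xyz": [29.5, 18.4, 25]}
    - {"xyz": [29.5, 18.4, 25]}
    - {"xyz": [15, 10, 25]}
    - {"xyz": [8, 4, 25]}
    - {"xyz": [0, 0, 25]}
    - {"xyz": [0, 0, 25]}
    - {"xyz": [0, 0, 0]}

```text
invalid input at $.plan[0]: expected keys xyz, delta_rot, gripper
```

```bash
python3 -c "
from h import *
to(.593,.251,.014,93.5)
d=bot.get_image('top'); crop(d,140,110,110,90,6,'pics/c3.png')"
```

```text
t 1.0833 pos [ 0.1995 -0.4856  0.33  ] F [ 1.  -0.   0.4] w 0.0881 0.0
shift mm [708.  442.8 316.2] per row [707.97 442.75 316.21] rot [ 0.     -0.0003  0.007 ]
shift in target axes [711.2 437.8 316. ]
```

View pics/c3.png

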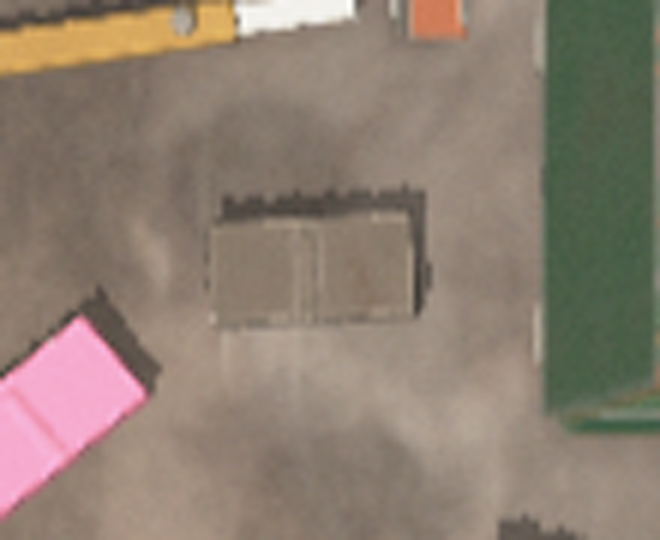

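The rows need all keys, so nothing moved. The crop refines the coupon's top-face corners to (212,225), (408,212), (416,315) and (212,325).

Request:
drive_tool:
  plan:
    - {"xyz": [29.5, 18.4, 0], "delta_rot": [0, 0, 0], "gripper": 1}
    - {"xyz": [29.5, 18.4, 0], "delta_rot": [0, 0, 0], "gripper": 1}
    - {"xyz": [29.5, 18.4, 0], "delta_rot": [0, 0, 0], "gripper": 1}
    - {"xyz": [29.5, 18.4, 0], "delta_rot": [0, 0, 0], "gripper": 1}
    - {"xyz": [29.5, 18.4, 0], "delta_rot": [0, 0, 0], "gripper": 1}
    - {"xyz": [29.5, 18.4, 0], "delta_rot": [0, 0, 0], "gripper": 1}
    - {"xyz": [29.5, 18.4, 0], "delta_rot": [0, 0, 0], "gripper": 1}
    - {"xyz": [29.5, 18.4, 0], "delta_rot": [0, 0, 0], "gripper": 1}
    - {"xyz": [29.5, 18.4, 0], "delta_rot": [0, 0, 0], "gripper": 1}
    - {"xyz": [29.5, 18.4, 0], "delta_rot": [0, 0, 0], "gripper": 1}

```text
t: 1.97
eef_pos: [0.3652, -0.1781, 0.3296]
tcp_rot: [0.0, 0.686, 0.728, 0.0]
wrist_force: [0.6, -0.9, -0.4]
gripper_width: 0.0882
grip_force: 0.0
```

Request:
drive_tool:
  plan:
    - {"xyz": [29.5, 18.4, 0], "delta_rot": [0, 0, 0], "gripper": 1}
    - {"xyz": [29.5, 18.4, 0], "delta_rot": [0, 0, 0], "gripper": 1}
    - {"xyz": [29.5, 18.4, 0], "delta_rot": [0, 0, 0], "gripper": 1}
    - {"xyz": [29.5, 18.4, 0], "delta_rot": [0, 0, 0], "gripper": 1}
    - {"xyz": [29.5, 18.4, 0], "delta_rot": [0, 0, 0], "gripper": 1}
    - {"xyz": [29.5, 18.4, 0], "delta_rot": [0, 0, 0], "gripper": 1}
    - {"xyz": [29.5, 18.4, 0], "delta_rot": [0, 0, 0], "gripper": 1}
    - {"xyz": [29.5, 18.4, 0], "delta_rot": [0, 0, 0], "gripper": 1}
    - {"xyz": [29.5, 18.4, 0], "delta_rot": [0, 0, 0], "gripper": 1}
    - {"xyz": [29.5, 18.4, 0], "delta_rot": [0, 0, 0], "gripper": 1}

```text
t: 2.8
eef_pos: [0.5307, 0.1279, 0.3293]
tcp_rot: [-0.0, 0.686, 0.728, -0.0]
wrist_force: [1.2, -0.3, 0.7]
gripper_width: 0.0883
grip_force: 0.0
```

```bash
python3 -c "
from h import *
to(.593,.251,.1,93.5)
d=bot.get_image('top')
f=lambda c,z=.012,s=6,o=(140,110):ray(d,(c[0]+.5)/s-.5+o[0],(c[1]+.5)/s-.5+o[1],z)
C=np.array([f(c) for c in [(212,225),(408,212),(416,315),(212,325)]],np.float32);print(C.mean(0),cv2.minAreaRect(C))"
```

```text
t 2.8 pos [0.5307 0.1279 0.3293] F [ 1.2 -0.3  0.7] w 0.0883 0.0
shift mm [119.2  69.6 229.3] per row [119.23  69.57 229.32] rot [-0.0003  0.     -0.002 ]
shift in target axes [119.1  69.7 229.3]
[0.5942691  0.23193175] ((0.5946129560470581, 0.23193781077861786), (0.040617670863866806, 0.07913132011890411), 2.6955208778381348)
```

Request:
drive_tool:
  plan:
    - {"xyz": [29.5, 17.2, 0], "delta_rot": [0, 0, 0], "gripper": 1}
    - {"xyz": [29.5, 17.2, 10], "delta_rot": [0, 0, 0], "gripper": 1}
    - {"xyz": [29.5, 17.2, 20], "delta_rot": [0, 0, 0], "gripper": 1}
    - {"xyz": [20, 12, 30], "delta_rot": [0, 0, 0], "gripper": 1}
    - {"xyz": [10.7, 6, 35], "delta_rot": [0, 0, 0], "gripper": 1}
    - {"xyz": [0, 0, 35], "delta_rot": [0, 0, 0], "gripper": 1}
    - {"xyz": [0, 0, 35], "delta_rot": [0, 0, 0], "gripper": 1}
    - {"xyz": [0, 0, 35], "delta_rot": [0, 0, 0], "gripper": 1}
    - {"xyz": [0, 0, 29], "delta_rot": [0, 0, 0], "gripper": 1}
    - {"xyz": [0, 0, 0], "delta_rot": [0, 0, 0], "gripper": 1}

```text
t: 3.68
eef_pos: [0.5894, 0.2485, 0.0942]
tcp_rot: [-0.003, 0.686, 0.728, -0.005]
wrist_force: [0.2, -0.3, -1.0]
gripper_width: 0.0878
grip_force: 0.0
```

```bash
python3 -c "
from h import *
to(.593,.2515,.014,93.2)
d=bot.get_image('top'); crop(d,120,90,130,100,6,'pics/c4.png')"
```

```text
t 3.6833 pos [0.5894 0.2485 0.0942] F [ 0.2 -0.3 -1. ] w 0.0878 0.0
shift mm [ 2.9  4.7 80.2] per row [ 2.89  4.69 80.16] rot [-0.0109  0.0018  0.0035]
shift in target axes [ 2.8  3.8 80.2]
```

View pics/c4.png

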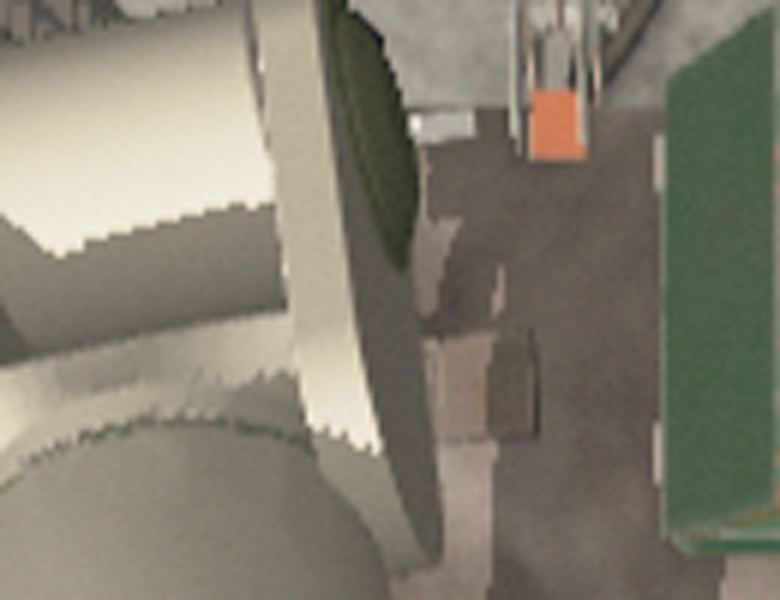

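The arm hides the left half of the coupon, and its right end is undisturbed at crop (535,385). I'll descend in stages.

Request:
drive_tool:
  plan:
    - {"xyz": [0, 0, 15], "delta_rot": [0, 0, 0], "gripper": 1}
    - {"xyz": [0, 0, 15], "delta_rot": [0, 0, 0], "gripper": 1}
    - {"xyz": [0, 0, 15], "delta_rot": [0, 0, 0], "gripper": 1}
    - {"xyz": [0, 0, 5], "delta_rot": [0, 0, 0], "gripper": 1}
    - {"xyz": [0, 0, 0], "delta_rot": [0, 0, 0], "gripper": 1}
    - {"xyz": [0, 0, 0], "delta_rot": [0, 0, 0], "gripper": 1}

```text
t: 4.23
eef_pos: [0.5931, 0.2495, 0.0525]
tcp_rot: [0.001, 0.685, 0.728, 0.001]
wrist_force: [0.3, 0.3, -0.1]
gripper_width: 0.0885
grip_force: 0.0
```

```bash
python3 -c "
from h import *
to(.593,.2515,.014,93.2)"
```

```text
t 4.2333 pos [0.5931 0.2495 0.0525] F [ 0.3  0.3 -0.1] w 0.0885 0.0
shift mm [ 2.  -0.1 38.5] per row [ 2.   -0.09 38.52] rot [ 0.0023 -0.0004  0.0055]
shift in target axes [ 2.  -0.  38.5]
```

Request:
drive_tool:
  plan:
    - {"xyz": [1, 0, 14], "delta_rot": [0, 0, 0], "gripper": 1}
    - {"xyz": [1, 0, 14], "delta_rot": [0, 0, 0.005], "gripper": 1}
    - {"xyz": [0, 0, 7], "delta_rot": [0, 0, 0], "gripper": 1}
    - {"xyz": [0, 0, 3.5], "delta_rot": [0, 0, 0], "gripper": 1}
    - {"xyz": [0, 0, 0], "delta_rot": [0, 0, 0], "gripper": 1}
    - {"xyz": [0, 0, 0], "delta_rot": [0, 0, 0], "gripper": 1}

```text
t: 4.73
eef_pos: [0.5921, 0.2513, 0.0119]
tcp_rot: [-0.0, 0.687, 0.727, -0.0]
wrist_force: [0.3, 0.6, 0.2]
gripper_width: 0.0881
grip_force: 0.0
```

Request:
drive_tool:
  plan:
    - {"xyz": [0, 0, 0], "delta_rot": [0, 0, 0], "gripper": 0.35}
    - {"xyz": [0, 0, 0], "delta_rot": [0, 0, 0], "gripper": 0.3}
    - {"xyz": [0, 0, 0], "delta_rot": [0, 0, 0], "gripper": 0.3}
    - {"xyz": [0, 0, 0], "delta_rot": [0, 0, 0], "gripper": 0.3}
    - {"xyz": [0, 0, 0], "delta_rot": [0, 0, 0], "gripper": 0.3}
    - {"xyz": [0, 0, 0], "delta_rot": [0, 0, 0], "gripper": 0.3}
    - {"xyz": [0, 0, 0], "delta_rot": [0, 0, 0], "gripper": 0.3}
    - {"xyz": [0, 0, 0], "delta_rot": [0, 0, 0], "gripper": 0.3}
  squeeze: 25

```text
t: 5.4
eef_pos: [0.5922, 0.2513, 0.0122]
tcp_rot: [0.0, 0.687, 0.727, 0.0]
wrist_force: [-0.2, 0.3, 0.2]
gripper_width: 0.0396
grip_force: 25.0
```

Request:
drive_tool:
  plan:
    - {"xyz": [0, 0, -4], "delta_rot": [0, 0, 0], "gripper": 0.3}
    - {"xyz": [0, 0, -10], "delta_rot": [0, 0, 0], "gripper": 0.3}
    - {"xyz": [0, 0, -15], "delta_rot": [0, 0, 0.0873], "gripper": 0.3}
    - {"xyz": [0, 0, -15], "delta_rot": [0, 0, 0.0873], "gripper": 0.3}
    - {"xyz": [0, 0, -10], "delta_rot": [0, 0, 0], "gripper": 0.3}
    - {"xyz": [0, 0, -6], "delta_rot": [0, 0, 0], "gripper": 0.3}
    - {"xyz": [0, 0, 0], "delta_rot": [0, 0, 0], "gripper": 0.3}

```text
t: 5.98
eef_pos: [0.5927, 0.2515, 0.0738]
tcp_rot: [0.001, 0.747, 0.665, 0.001]
wrist_force: [-0.4, -0.3, -3.1]
gripper_width: 0.0394
grip_force: 25.0
```

```bash
python3 -c "
from h import *
print(mk(-110))
to(*mk(-110),.055,83.2)"
```

```text
[ 13.41753651 109.40180589]
t 5.9833 pos [0.5927 0.2515 0.0738] F [-0.4 -0.3 -3.1] w 0.0394 25.0
shift mm [1.099009e+05 2.036000e+02 1.055000e+02] per row [1.0990095e+05 2.0357000e+02 1.0550000e+02] rot [ 0.0022 -0.0008  0.0036]
shift in target axes [ 1.09901e+05 -1.89200e+02  1.88000e+01]
```

```bash
python3 -c "
from h import *
print(mk(-.105))
to(*mk(-.105),.055,83.2)"
```

```text
[0.40553242 0.27986138]
t 5.9833 pos [0.5927 0.2515 0.0738] F [-0.4 -0.3 -3.1] w 0.0394 25.0
shift mm [   6.7 -189.2   18.4] per row [   6.68 -189.23   18.38] rot [ 0.0022 -0.0008  0.0036]
shift in target axes [   6.  -189.2   18.8]
```

Request:
drive_tool:
  plan:
    - {"xyz": [0, -10, 0], "delta_rot": [0, 0, 0], "gripper": 0.3}
    - {"xyz": [1, -20, 0], "delta_rot": [0, 0, 0], "gripper": 0.3}
    - {"xyz": [1, -28, 0], "delta_rot": [0, 0, 0], "gripper": 0.3}
    - {"xyz": [1, -28, 0], "delta_rot": [0, 0, 0], "gripper": 0.3}
    - {"xyz": [1, -28, 0], "delta_rot": [0, 0, 0], "gripper": 0.3}
    - {"xyz": [1, -28, 0], "delta_rot": [0, 0, 0], "gripper": 0.3}
    - {"xyz": [1, -25, 0], "delta_rot": [0, 0, 0.003], "gripper": 0.3}
    - {"xyz": [0, -15, 0], "delta_rot": [0, 0, 0], "gripper": 0.3}
    - {"xyz": [0, -7, 0], "delta_rot": [0, 0, 0], "gripper": 0.3}
    - {"xyz": [0, 0, 0], "delta_rot": [0, 0, 0], "gripper": 0.3}

```text
t: 6.82
eef_pos: [0.4041, 0.2797, 0.072]
tcp_rot: [-0.0, 0.748, 0.664, -0.001]
wrist_force: [-0.1, 0.5, -3.2]
gripper_width: 0.0397
grip_force: 25.0
```

```bash
python3 -c "
from h import *
to(*mk(-.105),.0378,83.2)
d=bot.get_image('top'); crop(d,150,193,132,90,6,'pics/c5.png')"
```

```text
t 6.8167 pos [0.4041 0.2797 0.072 ] F [-0.1  0.5 -3.2] w 0.0397 25.0
shift mm [ 0.4  1.4 34.2] per row [ 0.38  1.4  34.18] rot [-0.001   0.0005  0.0003]
shift in target axes [ 0.4  1.4 34.2]
```

View pics/c5.png

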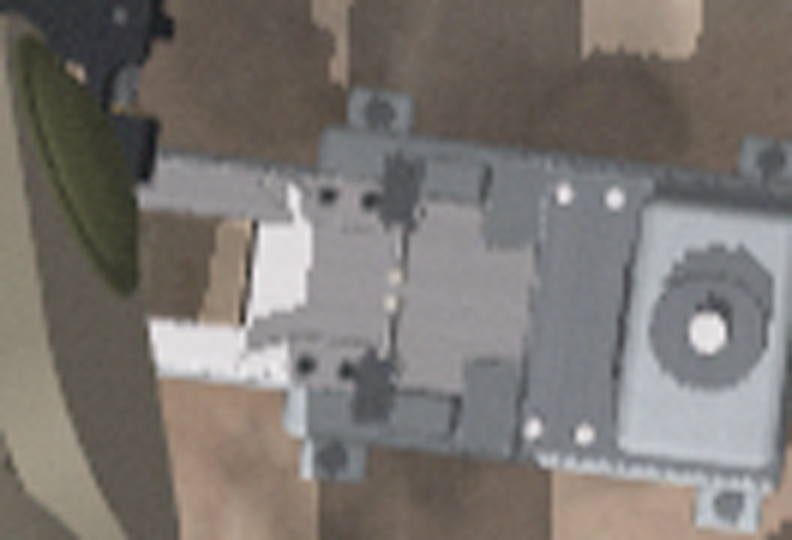

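The coupon hangs level over the apron, with its nose edge from crop (253,222) to (242,325). The rollers are at (395,276) and (391,302).

```bash
python3 -c "
from h import *
d=bot.get_image('top')
f=lambda c,z,s=6,o=(150,193):inm(ray(d,(c[0]+.5)/s-.5+o[0],(c[1]+.5)/s-.5+o[1],z)).round(1)
for c,z in [((253,222),.072),((242,325),.072),((395,276),.044),((391,302),.044),((327,195),.039),((305,365),.039),((370,200),.039),((347,371),.039)]: print(c,f(c,z))
print(inm(bot.sense()['eef_pos']))"
```

```text
(253, 222) [-45.8  19. ]
(242, 325) [-45.  -18.5]
(395, 276) [4.  5.2]
(391, 302) [ 3.7 -4.6]
(327, 195) [-25.8  32.4]
(305, 365) [-26.  -31.7]
(370, 200) [-9.5 32.4]
(347, 371) [-10.1 -32.1]
[-104.69253298    0.54200614]
```

Request:
drive_tool:
  plan:
    - {"xyz": [0, 0, 9], "delta_rot": [0, 0, 0], "gripper": 0.3}
    - {"xyz": [0, 0, 9], "delta_rot": [0, 0, 0], "gripper": 0.3}
    - {"xyz": [0, 0, 7], "delta_rot": [0, 0, 0], "gripper": 0.3}
    - {"xyz": [0, 0, 4], "delta_rot": [0, 0, 0], "gripper": 0.3}
    - {"xyz": [0, 0, 2], "delta_rot": [0, 0, 0], "gripper": 0.3}
    - {"xyz": [0, 0, 1], "delta_rot": [0, 0, 0], "gripper": 0.3}
    - {"xyz": [0, 0, 0], "delta_rot": [0, 0, 0], "gripper": 0.3}
    - {"xyz": [0, 0, 0], "delta_rot": [0, 0, 0], "gripper": 0.3}

```text
t: 7.58
eef_pos: [0.4054, 0.2796, 0.0404]
tcp_rot: [0.0, 0.748, 0.663, 0.0]
wrist_force: [-0.6, 0.3, -3.0]
gripper_width: 0.0397
grip_force: 25.0
```

```bash
python3 -c "
from h import *
print(inm(bot.sense()['eef_pos']))
to(*mk(-.105),.0375,83.2)"
```

```text
[-104.72621784   -0.14064087]
t 7.5833 pos [0.4054 0.2796 0.0404] F [-0.6  0.3 -3. ] w 0.0397 25.0
shift mm [0.3 0.1 2.9] per row [0.27 0.14 2.92] rot [ 0.0004 -0.0002 -0.0018]
shift in target axes [0.3 0.1 2.9]
```

Request:
drive_tool:
  plan:
    - {"xyz": [0, 0, 1], "delta_rot": [0, 0, 0], "gripper": 0.3}
    - {"xyz": [0, 0, 1], "delta_rot": [0, 0, 0], "gripper": 0.3}
    - {"xyz": [0, 0, 0.7], "delta_rot": [0, 0, 0], "gripper": 0.3}
    - {"xyz": [0, 0, 0], "delta_rot": [0, 0, 0], "gripper": 0.3}
    - {"xyz": [0, 0, 0], "delta_rot": [0, 0, 0], "gripper": 0.3}

```text
t: 8.0
eef_pos: [0.4052, 0.2795, 0.0375]
tcp_rot: [0.0, 0.748, 0.663, -0.0]
wrist_force: [0.0, -0.0, -3.0]
gripper_width: 0.04
grip_force: 25.0
```

```bash
python3 -c "
from h import *
print(inm(bot.sense()['eef_pos']))
to(*mk(-.061),.0375,83.2)
d=bot.get_image('top'); crop(d,150,193,132,90,6,'pics/c6.png')"
```

```text
[-104.62484595   -0.28948917]
t 8.0 pos [0.4052 0.2795 0.0375] F [ 0. -0. -3.] w 0.04 25.0
shift mm [-43.6   0.4   0. ] per row [-4.362e+01  3.700e-01  3.000e-02] rot [ 0.      0.     -0.0019]
shift in target axes [-43.6   0.3   0. ]
```

View pics/c6.png

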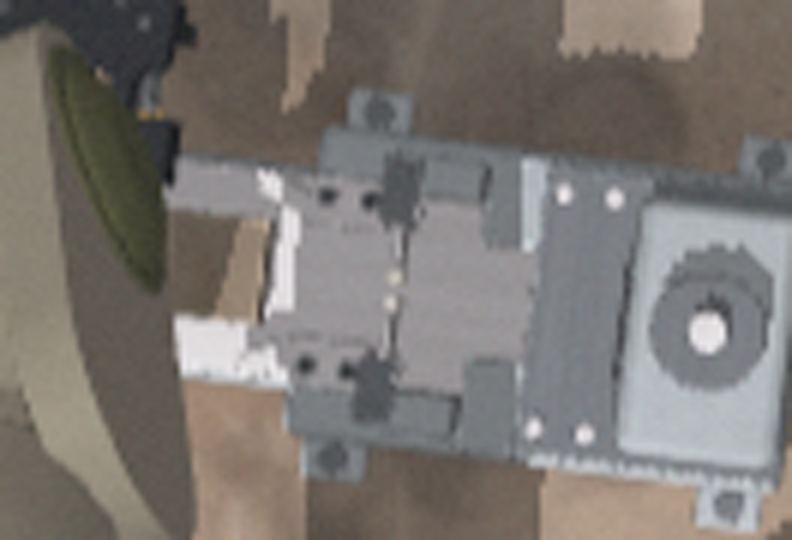

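The nose edge now runs (270,220)–(256,320), between the flares and lined up with the rollers. I'll slide it in, watching the force.

Request:
drive_tool:
  plan:
    - {"xyz": [-3, 0, 0.3], "delta_rot": [0, 0, 0], "gripper": 0.3}
    - {"xyz": [-4, 0, 0], "delta_rot": [0, 0, 0], "gripper": 0.3}
    - {"xyz": [-4, 0, 0], "delta_rot": [0, 0, 0], "gripper": 0.3}
    - {"xyz": [-4, 0, 0], "delta_rot": [0, 0, 0], "gripper": 0.3}
  squeeze: 15

```text
t: 8.38
eef_pos: [0.4034, 0.2641, 0.0373]
tcp_rot: [0.0, 0.748, 0.663, 0.0]
wrist_force: [-0.7, -0.6, -1.1]
gripper_width: 0.04
grip_force: 15.0
```

Request:
drive_tool:
  plan:
    - {"xyz": [-3, 0, 0], "delta_rot": [0, 0, 0], "gripper": 0.3}
    - {"xyz": [-3, 0, 0], "delta_rot": [0, 0, 0], "gripper": 0.3}
    - {"xyz": [-3, 0, 0], "delta_rot": [0, 0, 0], "gripper": 0.3}

```text
t: 8.63
eef_pos: [0.4023, 0.2553, 0.0373]
tcp_rot: [-0.0, 0.748, 0.663, 0.0]
wrist_force: [0.8, 0.9, -2.2]
gripper_width: 0.0399
grip_force: 15.0
```

Request:
drive_tool:
  plan:
    - {"xyz": [-3, 0, 0], "delta_rot": [0, 0, 0], "gripper": 0.3}
    - {"xyz": [-3, 0, 0], "delta_rot": [0, 0, 0], "gripper": 0.3}
    - {"xyz": [-3, 0, 0], "delta_rot": [0, 0, 0], "gripper": 0.3}

```text
t: 8.88
eef_pos: [0.4012, 0.2465, 0.0373]
tcp_rot: [0.0, 0.748, 0.663, 0.0]
wrist_force: [0.3, 0.9, -2.9]
gripper_width: 0.0395
grip_force: 15.0
```

Request:
drive_tool:
  plan:
    - {"xyz": [-3, 0, 0], "delta_rot": [0, 0, 0], "gripper": 0.3}
    - {"xyz": [-3, 0, 0], "delta_rot": [0, 0, 0], "gripper": 0.3}
    - {"xyz": [0, 0, 0.3], "delta_rot": [0, 0, 0], "gripper": 0.3}
    - {"xyz": [0, 0, 0], "delta_rot": [0, 0, 0], "gripper": 0.3}

```text
t: 9.22
eef_pos: [0.4005, 0.2404, 0.0372]
tcp_rot: [0.0, 0.748, 0.663, -0.0]
wrist_force: [-1.7, -3.5, 3.5]
gripper_width: 0.0401
grip_force: 15.0
```

Request:
drive_tool:
  plan:
    - {"xyz": [0, 0, 0], "delta_rot": [0, 0, 0], "gripper": 0.52}
    - {"xyz": [0, 0, 0], "delta_rot": [0, 0, 0], "gripper": 0.6}
    - {"xyz": [0, 0, 0], "delta_rot": [0, 0, 0], "gripper": 0.6}
    - {"xyz": [0, 0, 0], "delta_rot": [0, 0, 0], "gripper": 0.6}
    - {"xyz": [0, 0, -10], "delta_rot": [0, 0, 0], "gripper": 0.6}
    - {"xyz": [0, 0, -15], "delta_rot": [0, 0, 0], "gripper": 0.6}
    - {"xyz": [0, 0, -15], "delta_rot": [0, 0, 0], "gripper": 0.6}
    - {"xyz": [0, 0, 0], "delta_rot": [0, 0, 0], "gripper": 0.3}

```text
t: 9.88
eef_pos: [0.4018, 0.2413, 0.0796]
tcp_rot: [0.001, 0.748, 0.663, 0.002]
wrist_force: [0.4, -0.5, -0.4]
gripper_width: 0.0483
grip_force: 0.0
```

```bash
python3 -c "
from h import *
print(inm(bot.sense()['eef_pos']))
to(*mk(-.105),.0390,83.2)"
```

```text
[-66.27742928   0.85798097]
t 9.8833 pos [0.4018 0.2413 0.0796] F [ 0.4 -0.5 -0.4] w 0.0483 0.0
shift mm [38.6 -1.1 40.7] per row [38.64 -1.1  40.71] rot [ 0.0044 -0.002  -0.0017]
shift in target axes [38.7 -0.9 40.6]
```

Request:
drive_tool:
  plan:
    - {"xyz": [10, 0, 0], "delta_rot": [0, 0, 0], "gripper": 0}
    - {"xyz": [15, 0, 0], "delta_rot": [0, 0, 0], "gripper": 0}
    - {"xyz": [10, 0, 0], "delta_rot": [0, 0, 0], "gripper": 0}
    - {"xyz": [5, 0, 0], "delta_rot": [0, 0, 0], "gripper": 0}
    - {"xyz": [0, 0, 10], "delta_rot": [0, 0, 0], "gripper": 0}
    - {"xyz": [0, 0, 10], "delta_rot": [0, 0, 0], "gripper": 0}
    - {"xyz": [0, 0, 10], "delta_rot": [0, 0, 0], "gripper": 0}
    - {"xyz": [0, 0, 0], "delta_rot": [0, 0, 0], "gripper": 0}
    - {"xyz": [0, 0, 0], "delta_rot": [0, 0, 0], "gripper": 0}

```text
t: 10.63
eef_pos: [0.4049, 0.28, 0.046]
tcp_rot: [-0.0, 0.749, 0.663, -0.001]
wrist_force: [0.5, -0.0, 0.4]
gripper_width: 0.0004
grip_force: 0.0
```

```bash
python3 -c "
from h import *
print(inm(bot.sense()['eef_pos']))
to(*mk(-.105,0),.0390,83.2)
d=bot.get_image('top'); crop(d,150,193,132,90,6,'pics/c7.png')"
```

```text
[-105.06630183   -0.64205213]
t 10.6333 pos [0.4049 0.28   0.046 ] F [ 0.5 -0.   0.4] w 0.0004 0.0
shift mm [-0.1  0.7  7. ] per row [-0.06  0.65  7.02] rot [-0.0018  0.001  -0.0024]
shift in target axes [-0.1  0.6  7. ]
```

View pics/c7.png

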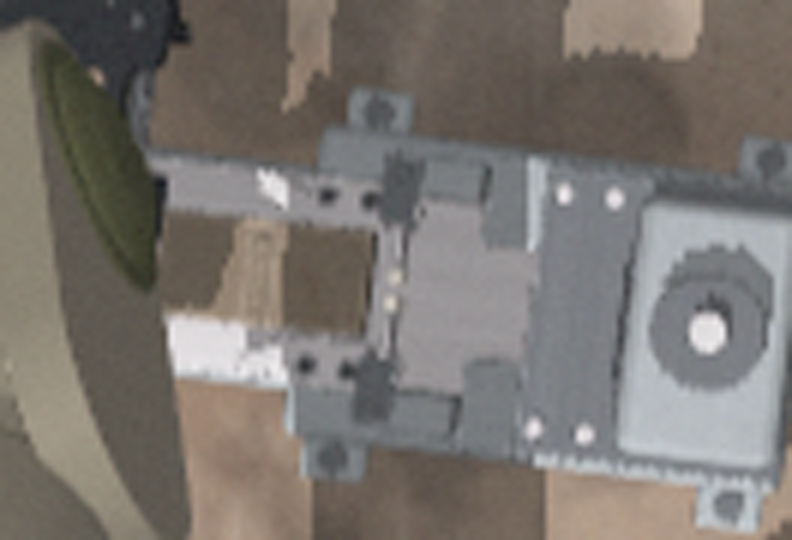

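The coupon sits straight in the guides with its nose at crop (373,285), just short of the flaps. I'll push it from behind with the closed fingers.

Request:
drive_tool:
  plan:
    - {"xyz": [0, 0.3, 4], "delta_rot": [0, 0, 0], "gripper": 0}
    - {"xyz": [0, 0.3, 3], "delta_rot": [0, 0, 0], "gripper": 0}
    - {"xyz": [0, 0, 0], "delta_rot": [0, 0, 0], "gripper": 0}
    - {"xyz": [-3, 0, 0], "delta_rot": [0, 0, 0], "gripper": 0}
    - {"xyz": [-3, 0, 0], "delta_rot": [0, 0, 0], "gripper": 0}
    - {"xyz": [-2, 0, 0], "delta_rot": [0, 0, 0], "gripper": 0}
    - {"xyz": [-2, 0, 0], "delta_rot": [0, 0, 0], "gripper": 0}
    - {"xyz": [-2, 0, 0], "delta_rot": [0, 0, 0], "gripper": 0}

```text
t: 11.35
eef_pos: [0.4046, 0.2684, 0.0401]
tcp_rot: [0.0, 0.749, 0.663, 0.0]
wrist_force: [-0.1, 2.0, -0.8]
gripper_width: 0.0004
grip_force: 0.8
```

Request:
drive_tool:
  plan:
    - {"xyz": [-2, 0, 0], "delta_rot": [0, 0, 0], "gripper": 0}
    - {"xyz": [-2, 0, 0], "delta_rot": [0, 0, 0], "gripper": 0}
    - {"xyz": [-2, 0, 0], "delta_rot": [0, 0, 0], "gripper": 0}
    - {"xyz": [-2, 0, 0], "delta_rot": [0, 0, 0], "gripper": 0}

```text
t: 11.68
eef_pos: [0.4038, 0.261, 0.0401]
tcp_rot: [-0.0, 0.749, 0.663, 0.001]
wrist_force: [0.4, 9.1, -1.2]
gripper_width: 0.0004
grip_force: 4.4
```

Request:
drive_tool:
  plan:
    - {"xyz": [-2, 0, 0], "delta_rot": [0, 0, 0], "gripper": 0}
    - {"xyz": [-2, 0, 0], "delta_rot": [0, 0, 0], "gripper": 0}
    - {"xyz": [-2, 0, 0], "delta_rot": [0, 0, 0], "gripper": 0}
    - {"xyz": [-2, 0, 0], "delta_rot": [0, 0, 0], "gripper": 0}

```text
t: 12.02
eef_pos: [0.4028, 0.2533, 0.0401]
tcp_rot: [-0.0, 0.749, 0.663, 0.001]
wrist_force: [0.2, 7.6, -1.1]
gripper_width: 0.0007
grip_force: 4.1
```

```bash
python3 -c "
from h import *
print(inm(bot.sense()['eef_pos']))
to(*mk(-.005,0),.0390,83.2)"
```

```text
[-78.28860586   0.47544072]
t 12.0167 pos [0.4028 0.2533 0.0401] F [ 0.2  7.6 -1.1] w 0.0007 4.1
shift mm [-73.3  -0.3   1. ] per row [-73.29  -0.3    0.99] rot [ 0.0011 -0.0019 -0.0024]
shift in target axes [-73.3  -0.5   1.1]
```

Request:
drive_tool:
  plan:
    - {"xyz": [-3, -0.1, 0], "delta_rot": [0, 0, 0], "gripper": 0}
    - {"xyz": [-3, -0.1, 0], "delta_rot": [0, 0, 0], "gripper": 0}
    - {"xyz": [-3, -0.1, 0], "delta_rot": [0, 0, 0], "gripper": 0}
    - {"xyz": [-3, 0, 0], "delta_rot": [0, 0, 0], "gripper": 0}
    - {"xyz": [-3, 0, 0], "delta_rot": [0, 0, 0], "gripper": 0}
    - {"xyz": [-3, 0, 0], "delta_rot": [0, 0, 0], "gripper": 0}
    - {"xyz": [-3, 0, 0], "delta_rot": [0, 0, 0], "gripper": 0}
    - {"xyz": [-3, 0, 0], "delta_rot": [0, 0, 0], "gripper": 0}
    - {"xyz": [-3, 0, 0], "delta_rot": [0, 0, 0], "gripper": 0}
    - {"xyz": [-3, 0, 0], "delta_rot": [0, 0, 0], "gripper": 0}

```text
t: 12.85
eef_pos: [0.3987, 0.2227, 0.04]
tcp_rot: [0.0, 0.748, 0.663, 0.0]
wrist_force: [0.6, 4.4, 1.5]
gripper_width: 0.0008
grip_force: 2.0
```

```bash
python3 -c "
from h import *
print(inm(bot.sense()['eef_pos']))
to(*mk(-.005,0),.0390,83.2)"
```

```text
[-4.73929382e+01 -5.13904882e-03]
t 12.85 pos [0.3987 0.2227 0.04  ] F [0.6 4.4 1.5] w 0.0008 2.0
shift mm [-42.4   0.1   1. ] per row [-42.39   0.09   1.03] rot [ 0.0003 -0.0002 -0.002 ]
shift in target axes [-42.4   0.    1. ]
```

Request:
drive_tool:
  plan:
    - {"xyz": [-3, 0, 0], "delta_rot": [0, 0, 0], "gripper": 0}
    - {"xyz": [-3, 0, 0], "delta_rot": [0, 0, 0], "gripper": 0}
    - {"xyz": [-3, 0, 0], "delta_rot": [0, 0, 0], "gripper": 0}
    - {"xyz": [-3, 0, 0], "delta_rot": [0, 0, 0], "gripper": 0}
    - {"xyz": [-3, 0, 0], "delta_rot": [0, 0, 0], "gripper": 0}
    - {"xyz": [-3, 0, 0], "delta_rot": [0, 0, 0], "gripper": 0}
    - {"xyz": [-3, 0, 0], "delta_rot": [0, 0, 0], "gripper": 0}

```text
t: 13.43
eef_pos: [0.3961, 0.2018, 0.04]
tcp_rot: [0.0, 0.748, 0.663, 0.0]
wrist_force: [-0.2, 5.7, 2.0]
gripper_width: 0.0006
grip_force: 2.5
```

```bash
python3 -c "
from h import *
print(inm(bot.sense()['eef_pos']))
to(*mk(.020,0),.0390,83.2)
d=bot.get_image('top'); crop(d,150,193,132,90,6,'pics/c8.png')"
```

```text
[-26.37744637  -0.08812842]
t 13.4333 pos [0.3961 0.2018 0.04  ] F [-0.2  5.7  2. ] w 0.0006 2.5
shift mm [-46.4   0.2   1. ] per row [-46.38   0.18   0.98] rot [ 0.0002 -0.0001 -0.0019]
shift in target axes [-46.4   0.1   1. ]
```

View pics/c8.png

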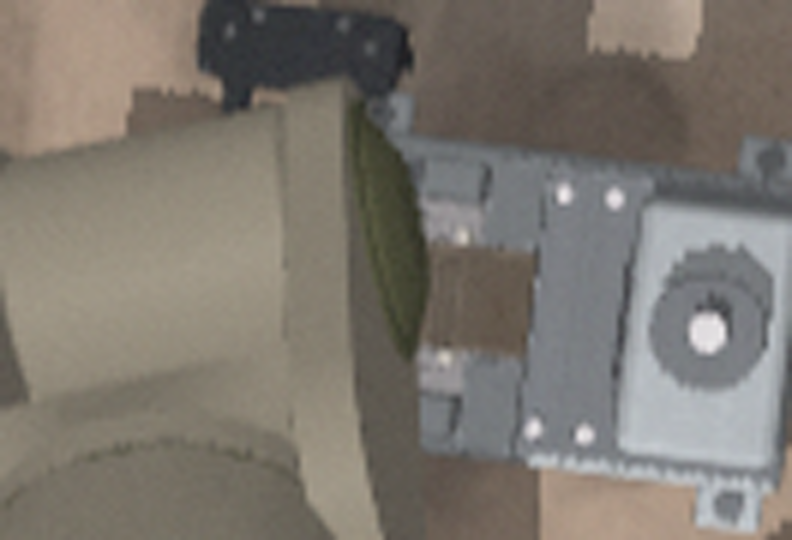

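The coupon is entering the tunnel at crop (480,295), with both flaps held open by it (rollers at (462,235) and (445,355)). That was my last picture, so from here I go by force.

Request:
drive_tool:
  plan:
    - {"xyz": [-3, 0, 0], "delta_rot": [0, 0, 0], "gripper": 0}
    - {"xyz": [-3, 0, 0], "delta_rot": [0, 0, 0], "gripper": 0}
    - {"xyz": [-3, 0, 0], "delta_rot": [0, 0, 0], "gripper": 0}
    - {"xyz": [-3, 0, 0], "delta_rot": [0, 0, 0], "gripper": 0}
    - {"xyz": [-3, 0, 0], "delta_rot": [0, 0, 0], "gripper": 0}
    - {"xyz": [-3, 0, 0], "delta_rot": [0, 0, 0], "gripper": 0}
    - {"xyz": [-3, 0, 0], "delta_rot": [0, 0, 0], "gripper": 0}

```text
t: 14.07
eef_pos: [0.3935, 0.1809, 0.0399]
tcp_rot: [-0.0, 0.748, 0.663, -0.0]
wrist_force: [0.4, 4.2, 1.0]
gripper_width: 0.0008
grip_force: 1.9
```

Request:
drive_tool:
  plan:
    - {"xyz": [-3, 0, 0], "delta_rot": [0, 0, 0], "gripper": 0}
    - {"xyz": [-3, 0, 0], "delta_rot": [0, 0, 0], "gripper": 0}
    - {"xyz": [-3, 0, 0], "delta_rot": [0, 0, 0], "gripper": 0}
    - {"xyz": [-3, 0, 0], "delta_rot": [0, 0, 0], "gripper": 0}
    - {"xyz": [-2, 0, 0], "delta_rot": [0, 0, 0], "gripper": 0}
    - {"xyz": [-2, 0, 0], "delta_rot": [0, 0, 0], "gripper": 0}

```text
t: 14.57
eef_pos: [0.3916, 0.165, 0.0399]
tcp_rot: [-0.0, 0.748, 0.663, -0.0]
wrist_force: [-0.2, 3.0, -0.1]
gripper_width: 0.0006
grip_force: 1.6
```

```bash
python3 -c "
from h import *
print(inm(bot.sense()['eef_pos']))
to(*mk(.020,0),.0390,83.2)"
```

```text
[10.67589592 -0.27263609]
t 14.5667 pos [0.3916 0.165  0.0399] F [-0.2  3.  -0.1] w 0.0006 1.6
shift mm [-9.3  0.3  0.9] per row [-9.32  0.29  0.87] rot [-0.0002  0.0001 -0.002 ]
shift in target axes [-9.3  0.3  0.9]
```

Request:
drive_tool:
  plan:
    - {"xyz": [-2, 0, 0], "delta_rot": [0, 0, 0], "gripper": 0}
    - {"xyz": [-2, 0, 0], "delta_rot": [0, 0, 0], "gripper": 0}
    - {"xyz": [-2, 0, 0], "delta_rot": [0, 0, 0], "gripper": 0}
    - {"xyz": [-2, 0, 0], "delta_rot": [0, 0, 0], "gripper": 0}
    - {"xyz": [-1, 0, 0], "delta_rot": [0, 0, 0], "gripper": 0}

```text
t: 14.98
eef_pos: [0.3906, 0.1561, 0.0399]
tcp_rot: [0.0, 0.748, 0.663, -0.0]
wrist_force: [-0.2, 2.5, -0.4]
gripper_width: 0.0004
grip_force: 2.6
```

Request:
drive_tool:
  plan:
    - {"xyz": [-0.7, 0, 0], "delta_rot": [0, 0, 0], "gripper": 0}
    - {"xyz": [-0.7, 0, 0], "delta_rot": [0, 0, 0], "gripper": 0}
    - {"xyz": [-0.6, 0, 0], "delta_rot": [0, 0, 0], "gripper": 0}

```text
t: 15.23
eef_pos: [0.3903, 0.1544, 0.0399]
tcp_rot: [-0.0, 0.748, 0.663, -0.0]
wrist_force: [0.8, 3.0, -0.4]
gripper_width: 0.0004
grip_force: 2.5
```

Request:
drive_tool:
  plan:
    - {"xyz": [-0.7, 0, 0], "delta_rot": [0, 0, 0], "gripper": 0}
    - {"xyz": [-0.7, 0, 0], "delta_rot": [0, 0, 0], "gripper": 0}
    - {"xyz": [-0.6, 0, 0], "delta_rot": [0, 0, 0], "gripper": 0}

```text
t: 15.48
eef_pos: [0.3901, 0.1524, 0.0399]
tcp_rot: [-0.0, 0.748, 0.663, -0.0]
wrist_force: [1.4, 1.5, -1.1]
gripper_width: 0.0006
grip_force: 2.5
```

Request:
drive_tool:
  plan:
    - {"xyz": [-0.5, 0, 0], "delta_rot": [0, 0, 0], "gripper": 0}
    - {"xyz": [-0.5, 0, 0], "delta_rot": [0, 0, 0], "gripper": 0}
    - {"xyz": [0, 0, 0], "delta_rot": [0, 0, 0], "gripper": 0}

```text
t: 15.73
eef_pos: [0.3903, 0.1518, 0.04]
tcp_rot: [-0.0, 0.749, 0.663, 0.001]
wrist_force: [2.7, 6.3, -2.2]
gripper_width: 0.0006
grip_force: 5.6
```

Request:
drive_tool:
  plan:
    - {"xyz": [-0.4, 0, 0], "delta_rot": [0, 0, 0], "gripper": 0}
    - {"xyz": [0, 0, 0], "delta_rot": [0, 0, 0], "gripper": 0}

```text
t: 15.9
eef_pos: [0.3904, 0.1517, 0.0401]
tcp_rot: [-0.0, 0.749, 0.663, 0.001]
wrist_force: [3.3, 10.1, -1.2]
gripper_width: 0.0007
grip_force: 7.1
```

```bash
python3 -c "
from h import *
s=bot.sense();print(inm(s['eef_pos']),s['ft_torque'])
to(*mk(.025,0),.0390,83.2)"
```

```text
[24.05553083  0.14915978] [ 1.63642214 -0.46254099  0.04878388]
t 15.9 pos [0.3904 0.1517 0.0401] F [ 3.3 10.1 -1.2] w 0.0007 7.1
shift mm [-0.9 -0.1  1.1] per row [-0.95 -0.15  1.07] rot [ 0.0014 -0.0017 -0.0027]
shift in target axes [-0.9 -0.1  1.1]
```

Request:
drive_tool:
  plan:
    - {"xyz": [-0.4, 0, 0], "delta_rot": [0, 0, 0], "gripper": 0}
    - {"xyz": [0, 0, 0], "delta_rot": [0, 0, 0], "gripper": 0}

```text
t: 16.07
eef_pos: [0.3905, 0.1516, 0.0401]
tcp_rot: [-0.0, 0.749, 0.663, 0.001]
wrist_force: [3.3, 13.9, -2.2]
gripper_width: 0.0006
grip_force: 8.9
```

```bash
python3 -c "
from h import *
s=bot.sense();print(inm(s['eef_pos']),s['ft_torque'])"
```

```text
[24.14372993  0.2731514 ] [ 2.18799941 -0.50048836 -0.05885743]
```

Contact is solid: the force climbed from 6 to 14 N with no travel, and the tail is estimated at x≈33–34, the near end of the stop's range. I'll unload, lift straight up, and measure.

Request:
drive_tool:
  plan:
    - {"xyz": [0.7, 0, 0], "delta_rot": [0, 0, 0], "gripper": 0}
    - {"xyz": [0.7, 0, 0], "delta_rot": [0, 0, 0], "gripper": 0}
    - {"xyz": [0, 0, -4], "delta_rot": [0, 0, 0], "gripper": 0}
    - {"xyz": [0, 0, -8], "delta_rot": [0, 0, 0], "gripper": 0}
    - {"xyz": [0, 0, -10], "delta_rot": [0, 0, 0], "gripper": 0}
    - {"xyz": [0, 0, -15], "delta_rot": [0, 0, 0], "gripper": 0}
    - {"xyz": [0, 0, -20], "delta_rot": [0, 0, 0], "gripper": 0}
    - {"xyz": [0, 0, -20], "delta_rot": [0, 0, 0], "gripper": 0}
    - {"xyz": [0, 0, 0], "delta_rot": [0, 0, 0], "gripper": 0}

```text
t: 16.82
eef_pos: [0.3914, 0.152, 0.1203]
tcp_rot: [0.002, 0.748, 0.663, 0.002]
wrist_force: [0.7, -0.5, 0.4]
gripper_width: 0.0008
grip_force: 0.0
```

Request:
drive_tool:
  plan:
    - {"xyz": [15, 0, 0], "delta_rot": [0, 0, 0], "gripper": 0}
    - {"xyz": [30, 0, 0], "delta_rot": [0, 0, 0], "gripper": 0}
    - {"xyz": [30, 0, 0], "delta_rot": [0, 0, 0], "gripper": 0}
    - {"xyz": [30, 0, 0], "delta_rot": [0, 0, 0], "gripper": 0}
    - {"xyz": [25, 0, 0], "delta_rot": [0, 0, 0], "gripper": 0}
    - {"xyz": [10, 0, 0], "delta_rot": [0, 0, 0], "gripper": 0}
    - {"xyz": [0, 0, 0], "delta_rot": [0, 0, 0], "gripper": 0}

```text
t: 17.4
eef_pos: [0.4066, 0.292, 0.1164]
tcp_rot: [-0.0, 0.748, 0.664, -0.0]
wrist_force: [-0.1, 0.3, 1.3]
gripper_width: 0.0005
grip_force: 0.0
```

```bash
python3 - <<'E'
from h import *
print(bot.sense()["t"],inm(bot.sense()["eef_pos"]))
d=bot.get_image("top"); cv2.imwrite("pics/end.png",d["frame"][:,:,::-1])
F=d["frame"].astype(np.float32)
for z,xs in ((.037,range(0,64,2)),):
  for x in xs:
    r=[]
    for y in (-16,-12,-8,-4,0,4,8,12,16):
        u,v=proj(d,[*mk(x/1000,y/1000),z]); c=cv2.getRectSubPix(F,(1,1),(float(u),float(v)))[0,0]
        r.append("%3d/%3d"%(c[0],c[0]-c[2]))
    print(x,*r)
E
```

```text
17.4 [-117.12740358   -0.39968235]
0 147/  1 150/  1 157/  2 170/  5 153/  1 163/  5 152/  2 147/  0 145/  0
2 159/  0 151/  0 166/  6 189/ 12 157/  2 191/ 12 157/  4 145/  0 156/  0
4 114/  2 101/  0 149/  7 173/ 12 154/  3 184/ 13 149/  7 137/  0 133/  0
6 117/  2 121/  0 119/  4 133/  7 150/  1 148/  8 123/  5 106/  0 104/  0
8 143/  0 142/  0 144/  1 138/  3 151/  0 142/  3 140/  1 145/ -2 147/  0
10 147/  0 151/  1 149/  1 150/  0 153/  1 150/  1 149/  1 148/  1 149/  1
12 150/  0 151/  1 148/  2 151/  0 152/  1 149/  0 149/  1 149/  3 149/  1
14 149/  1 150/  1 148/  1 151/  0 152/  0 148/  0 148/  1 149/  1 151/  0
16 150/  1 151/  0 148/  0 151/  0 152/  0 149/  0 149/  0 150/  0 149/  0
18 149/  0 151/  0 148/  0 151/  1 152/  0 149/  2 149/  1 150/  0 148/  0
20 150/  0 152/  1 148/  0 151/  0 151/  0 149/  0 149/  1 149/  0 149/  0
22 150/  1 151/  1 149/  0 150/  0 152/  0 149/  0 148/  1 150/  0 149/  0
24 150/  1 151/  1 150/  1 151/  1 152/  0 149/  1 147/  0 148/  0 149/  0
26 148/  1 151/  1 150/  1 150/  0 151/  0 150/  1 147/  0 148/  0 151/  1
28 148/  1 151/  1 1
[... 629 characters left out ...]
1 100/ 21  98/ 20 103/ 18
46 100/ 18 100/ 20 100/ 20  99/ 20  98/ 17  98/ 20  99/ 22  99/ 20 102/ 20
48 101/ 19  98/ 19 100/ 21  98/ 20  96/ 18  98/ 20  99/ 21  97/ 20 105/ 20
50  99/ 19  98/ 18 100/ 20  98/ 21  97/ 20  97/ 20  99/ 20  98/ 21 105/ 19
52 101/ 19  97/ 20  99/ 19  99/ 22  98/ 20  97/ 21  98/ 20 100/ 21 103/ 19
54  95/ 15  86/ 17  98/ 17  95/ 14  89/ 13  89/ 16  91/ 18  97/ 17  93/ 13
56  87/  2  87/  0  89/ -1  85/  0  83/  3  87/  0  93/ -3  88/  1  83/  1
58  83/ -4  84/ -3  81/ -3  81/ -4  84/ -3  86/ -4  85/ -5  83/ -4  83/ -4
60  84/ -6  84/ -4  86/ -4  83/ -5  93/ -6  85/ -4  84/ -3  84/ -4  87/ -3
62  96/ -7 104/ -5 113/ -6 120/ -8 120/ -5 100/ -6 106/ -5 114/ -8 122/ -7
```

The tail reads x≈34–35 and square. The shut-flap line is back straight across at x≈4–6, with both rollers at mid-channel as at the start. The hand is clear, so I'm handing it in.

```bash
python3 -c "
from h import *
print(bot.sense()['wrist_force']); print(bot.job_done())"
```

```text
[ 0.72081445  0.36825521 -0.17778598]
the job is handed in; nothing more can be done
None
```

The coupon went through both flaps until it met a hard stop at about 14 N, with its tail at x ≈ 34 mm, the near end of the allowed range. I then lifted the hand clear, both flaps read shut in the last image, and I handed the job in at about 17 s; the hand-in gave no verdict.

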